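# Drive the worn bush out of a brayer roller

## Robot

A 7-joint arm with a two-finger parallel gripper is mounted at the origin on a cart in front of the work surface, level with it; the furniture and walls round the work are solid. World frame = base frame: x ahead of the robot, y to its left, z up, the work surface at z = 0. Lengths are in m, angles in rad, forces in N, time in s.
With the tool pointing down it reaches from about 0.4 to 0.85 m from the base axis. Payload 4.5 kg.
Tool frame: the origin (TCP) lies where the fingers leave the gripper's body, on its centre line; the fingertips stand 64 mm ahead of it and the grasp point (between the pads) lies 45 mm ahead of it; z points along the fingers, y is the line along which they close (so a half turn about z gives the same grasp; the last joint's range is limited). The gripper opens to 88 mm and grips with 3 to 60 N. Pads are 18 mm wide; open, the fingers measure 123 mm over their backs; the gripper's body (75 mm by 187 mm) begins 45 mm behind the grasp point.
Start: joints at [1.299, 0.689, -0.195, 1.565, 0.157, 0.902, -0.215], TCP at [0.188, -0.596, 0.303] pointing down, gripper open.
Joint ranges: [-3.01, 3.01], [-0.46, 2.08], [-1.47, 1.51], [0.13, 2.56], [-1, 4.14], [0.04, 2.09], [-2.66, 2.66]. Speed limits (rad/s): [2.57, 2.57, 3.14, 3.14, 3.14, 3.14, 3.14].

## Interface

Orientations are given as a unit quaternion [x, y, z, w].
In Python, from plant import r gives the robot as it stands.
- The arm moves only by the tool play_rows, never from a script. Its arguments are lists of equal length, an entry for each row: "translation": the shift along the tool's x, y, z in m, a list of three; "delta_rot": the turn, a rotation vector about the tool's x, y, z in degrees, a list of three; "grip": the opening, from -1 (shut) to 1 (fully open). In form: {"translation": [[x, y, z], ...], "delta_rot": [[rx, ry, rz], ...], "grip": [grip, ...]}. A call has 1 to 20 rows; each row shifts and turns the commanded pose from where the row before left it, along the tool's axes as they then stand; what a row does not reach is not made up. A row lasts 1/8 s, in which the tool goes at most 62.5 mm and 10.7 degrees, less where a joint would pass 70% of its speed; a pose out of reach is approached as far as the arm can. A call with a gripper value outside its range is refused whole. The fingers move at their own pace and stop on an object; "squeeze" is the grip in N (left out, the last holds). Time passes only in rows, so rows that do not move let the fingers close. It gives the time, the measured TCP pose, the force, the opening and the grip force at its end, in the units of the state.
- r.get_state(): the state, without advancing time (a new reading comes with each control period).
- r.snapshot(name): name is "scene" or "top" or "wrist"; returns the picture (480x640x3 uint8, blue, green, red); there is no depth.
- r.get_calibration(name): a dict with "intrinsics" (3x3 intrinsics, pixels), "eye" and "rotation" of the camera in the world. Camera axes: x right, y up, looking along -z (the intrinsics and any distortion apply to the point x, -y, -z); pixel columns grow to the right and rows downward; lengths in m; the calibration is good to about 2 mm. A picture is of the moment at which its call begins: read the wrist's pose just before it. get_calibration takes no time and is no camera call; for the wrist camera it gives the pose at the moment of the call.
- r.finish_job(): hands the job in; it is judged then, once.
Trained networks look in the newest picture that a camera, given by its name, has taken for a name from the list of things; names that differ only in an ending like _2 or _b are one class to them, and where a whole thing is asked for, a point or a joint stands for the part that bears it (a point fixed in the world has none). Each returns a list of dicts, best first, with "confidence" (0 to 1); they miss things now and then, are a little off and sometimes report something else, mostly with a low value. They report only what shows in the picture. A call takes as long as a camera call. They do not tell look-alikes from the thing itself.
- r.look_for(camera, target): "point" ([x, y, z] in m, in world coordinates, good to about 4 mm: the middle of the surface that is visible of it).
- r.silhouettes(camera, target): "pixels" (480x640 bool, what is visible of it).
The state is a dict: "clock": time; "q": joint angles; "qd": joint speeds; "joint_torque": joint torques, N m; "tool_pos": TCP position; "eef_rot": TCP orientation; "contact_force": force on the tool from outside, world axes, zero at the start; "moment": the same for the moment, N m; "opening": opening from 0.0 (shut) to 1.0 (fully open); "finger_force": force on a finger pad.
Only numpy, scipy, OpenCV 4.12 (cv2) and the standard library are available. Lean on these libraries where they do the work, as an engineer would, in place of code of your own. Each camera call takes 0.05 s, during which the arm holds its last target. There are 200 camera calls.

## Task

A worn flanged bush is stuck in the lower end of the brayer roller that stands on the steel bench block. Take the middle-sized of the three wood-handled drifts from the rack, ease it nose first down the roller's bore by feel and press the bush out into the well below, on until the drift's stop collar comes home on the roller's end and you feel it bear firmly (6 N or more), but never press harder than about 15 N. Then draw the drift out and hang it back in the rack, leaving the roller standing in its seat and the other drifts and loose things undisturbed.

Things in the scene. Friction and masses are not known exactly. Their poses are not given: they have to be found in the camera images.
- bench_block: Fixed steel bridge, 100 x 110 x 46 mm, 12 mm thick deck with a 28 mm hole in its middle; a ring 7 mm high and 47 mm wide inside on the deck seats the roller. Below the deck an open well (floor 6 mm above the table, 78 x 70 mm, lips 10 mm high front and back) catches the bush. Origin: centre of its underside; z up.
- seat (a point): Centre of the seat ring at deck height, 46 mm above the table.
- roller: Brayer roller, loose, 0.22 to 0.36 kg, standing on end in the seat ring with 1.5 mm play all round: black rubber cover 44 mm across on an aluminium core 34 mm across, 50 mm long, with a straight 16 mm bore right through. Origin: centre of its lower end, 46 mm above the table; z up the bore's axis.
- bore_mouth (a point): Centre of the bore's upper mouth on the roller's top face, 50 mm above the roller's origin.
- bush: Brass-coloured flanged bush gripped by the lowest 5 mm of the bore: barrel 15 mm across, 14 mm long; flange below 22 x 3 mm. Origin: centre of the flange's underside; z up. At first the flange sits 0 to 3 mm below the roller's end, barrel top 36 to 39 mm below the bore mouth. It slides under 3 to 14 N, the more the faster, and drops free when that top is 50 mm below the mouth.
- drift: The drift that fits, middle-sized of three, 0.18 kg. Nose 11 mm across, 24 mm long; widens over 4 mm to a guide 15 mm across; on the guide a 21 mm wide, 6 mm thick stop collar, clamped with its underside anywhere 52 to 61 mm from the tip (varies, not measured); at 68 mm a flange 34 x 5 mm; then a round wooden handle 23 mm across, 73 to 118 mm from the tip. Origin: nose tip; z to the handle.
- rack: Fixed wooden rack, 170 x 62 mm, board's top 76 mm above the table, three 26 mm holes in a row along its x axis at x = -50, 0, 50 mm. The drifts hang upright in them by their flanges in any order, tips 8 mm above the table. Origin: centre of its underside; z up. The row points away from the robot, turned up to 20 degrees.
- drift_thin: Thin drift (handle 17 mm, guide 10 mm across, else like the drift), hanging in the rack; not to be used. Origin: nose tip; z up.
- drift_thick: Thick drift (handle 29 mm, guide 19 mm across, else like the drift), too thick for the bore, hanging in the rack; not to be used. Origin: nose tip; z up.
- brayer_frame: The brayer's empty frame, loose, wooden handle and steel yoke, 182 x 78 x 27 mm, lying left of the bench block. Origin on the table under the handle's inner end; the handle points to -x.
- masking_tape: Roll of masking tape, loose, 96 mm across, 25 mm high, lying at the left, in front of the mug and next to the lamp, whose arm rises from a clamp at the table's left edge and must be kept clear of. Origin: centre of the underside.
Not all that is in view belongs to the job. What is shaped like the drift but blue or purple is not meant.

How it is judged:
By the outcome, as a careful person would: the job done as asked, in the order asked, and still so for the second after the job is handed in, with the robot touching nothing.
It also fails if it takes over 62 s, if anything falls off the work surface, if the arm or the gripper's body presses on something with over 40 N, if the wrist force passes 120 N, or if a joint passes its speed limit or range.

## Working session

There is one attempt and no reset: what is moved stays moved. The work goes in short steps, Python scripts to look and compute and a tool call to move; the robot and the scene stay as the last step left them, time stands still between calls to the robot, and variables do not carry over. Pictures are saved under pics/ and viewed, at most 10 in all, crops included, and the job is handed in when it is done.

Besides the shell and the picture viewer there is one more tool, called after "Emit:" by a JSON object that holds its "op" and its "data", one argument or row to a line. play_rows: Moves the arm, as the interface text tells. Its arguments: {"type":"object","properties":{"translation":{"type":"array","items":{"type":"array","items":{"type":"number"}}},"delta_rot":{"type":"array","items":{"type":"array","items":{"type":"number"}}},"grip":{"type":"array","items":{"type":"number"}},"squeeze":{"type":"number"}},"required":["translation","delta_rot","grip"]}

```bash
mkdir -p pics; ls
cat > h.py <<'E'
import numpy as np, cv2
from scipy.spatial.transform import Rotation as R
from plant import r
def ray(cam,uv):
    c=r.get_calibration(cam);K=np.array(c["intrinsics"]);d=np.linalg.inv(K)@[uv[0],uv[1],1.]
    d=np.array(c["rotation"])@(d*[1,-1,-1]);return np.array(c["eye"]),d
def atz(cam,uv,z):
    e,d=ray(cam,uv);return e+d*(z-e[2])/d[2]
def proj(cam,p):
    c=r.get_calibration(cam);q=np.array(c["rotation"]).T@(np.array(p)-c["eye"]);q=q*[1,-1,-1]
    q=np.array(c["intrinsics"])@q;return q[:2]/q[2]
E
python3 - <<'E'
from h import *
for c in["scene","top"]:
    cv2.imwrite(f"pics/{c}0.png",r.snapshot(c)); k=r.get_calibration(c);print(c,{a:np.round(b,3).tolist() for a,b in k.items()})
    for t in["drift","drift_thin","drift_thick","rack","roller","bench_block","bore_mouth","brayer_frame","masking_tape"]:
        print(t,[(np.round(d["point"],3).tolist(),round(d["confidence"],2),np.round(proj(c,d["point"])).tolist()) for d in r.look_for(c,t)[:4]])
s=r.get_state();print({k:np.round(v,3).tolist() for k,v in s.items()})
E
```

```text
pics
scene {'intrinsics': [[519.78, 0.0, 319.337], [0.0, 519.78, 236.278], [0.0, 0.0, 1.0]], 'eye': [-0.113, -0.506, 0.748], 'rotation': [0.377, -0.179, -0.402, 0.814]}Traceback (most recent call last):
  File "<stdin>", line 5, in <module>
  File "h.py", line 10, in proj
    c=r.get_calibration(cam);q=np.array(c["rotation"]).T@(np.array(p)-c["eye"]);q=q*[1,-1,-1]
                               ~~~~~~~~~~~~~~~~~~~~~~~~~^^~~~~~~~~~~~~~~~~~~~~~
ValueError: matmul: Input operand 1 has a mismatch in its core dimension 0, with gufunc signature (n?,k),(k,m?)->(n?,m?) (size 3 is different from 4)
```

Rotation is a quaternion.

```bash
sed -i 's/np.array(c\["rotation"\])/R.from_quat(c["rotation"]).as_matrix()/' h.py
python3 - <<'E'
from h import *
for c in["scene","top"]:
    cv2.imwrite(f"pics/{c}0.png",r.snapshot(c)); k=r.get_calibration(c);print(c,{a:np.round(b,3).tolist() for a,b in k.items()})
    for t in["drift","drift_thin","drift_thick","rack","roller","bench_block","bore_mouth"]:
        print(t,[(np.round(d["point"],3).tolist(),round(d["confidence"],2),np.round(proj(c,d["point"])).tolist()) for d in r.look_for(c,t)[:4]])
s=r.get_state();print({k:np.round(v,3).tolist() for k,v in s.items()})
E
```

```text
scene {'intrinsics': [[519.78, 0.0, 319.337], [0.0, 519.78, 236.278], [0.0, 0.0, 1.0]], 'eye': [-0.113, -0.506, 0.748], 'rotation': [0.377, -0.179, -0.402, 0.814]}
drift [([0.39, -0.258, 0.078], 0.86, [392.0, 328.0]), ([0.482, -0.362, 0.073], 0.84, [475.0, 325.0]), ([0.478, -0.266, 0.105], 0.62, [425.0, 287.0])]
drift_thin [([0.533, -0.257, 0.1], 0.69, [435.0, 269.0])]
drift_thick [([0.574, -0.242, 0.11], 0.73, [439.0, 249.0])]
rack [([0.471, -0.268, 0.062], 0.6, [421.0, 307.0])]
roller [([0.5, 0.055, 0.085], 0.78, [290.0, 219.0])]
bench_block [([0.485, 0.044, 0.044], 0.7, [290.0, 240.0])]
bore_mouth [([0.505, 0.052, 0.082], 0.81, [292.0, 219.0])]
top {'intrinsics': [[491.884, 0.0, 313.124], [0.0, 491.884, 233.462], [0.0, 0.0, 1.0]], 'eye': [0.286, -0.032, 1.078], 'rotation': [-0.083, 0.088, 0.741, -0.66]}
drift [([0.488, -0.354, 0.094], 0.84, [461.0, 236.0]), ([0.391, -0.248, 0.094], 0.82, [418.0, 289.0]), ([0.479, -0.258, 0.107], 0.65, [417.0, 244.0])]
drift_thin [([0.529, -0.249, 0.087], 0.67, [407.0, 223.0]), ([0.421, 0.267, 0.025], 0.38, [170.0, 307.0]), ([0.506, 0.06, 0.045], 0.23, [262.0, 255.0])]
drift_thick [([0.582, -0.233, 0.128], 0.81, [398.0, 194.0])]
rack [([0.521, -0.236, 0.075], 0.88, [400.0, 229.0]), ([0.509, 0.063, 0.096], 0.5, [258.0, 249.0])]
roller [([0.508, 0.064, 0.09], 0.95, [258.0, 250.0])]
bench_block [([0.5, 0.061, 0.044], 0.84, [262.0, 258.0])]
bore_mouth [([0.509, 0.067, 0.092], 0.88, [256.0, 249.0]), ([0.531, -0.246, 0.084], 0.73, [405.0, 223.0])]
{'clock': 0.9, 'q': [1.299, 0.689, -0.195, 1.565, 0.157, 0.902, -0.215], 'qd': [-0.0, 0.001, -0.001, 0.001, 0.001, -0.001, 0.001], 'joint_torque': [-0.0, -52.749, -1.267, -15.375, -0.052, -0.001, -0.0], 'tool_pos': [0.188, -0.596, 0.303], 'eef_rot': [0.988, 0.152, 0.0, 0.0], 'contact_force': [0.495, -0.854, -0.062], 'moment': [0.024, -0.01, -0.0], 'finger_force': 0.0, 'opening': 1.006}
```

View pics/scene0.png

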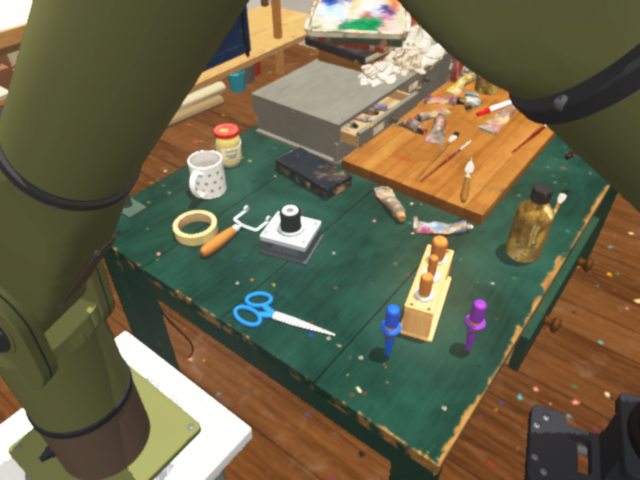

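View pics/top0.png

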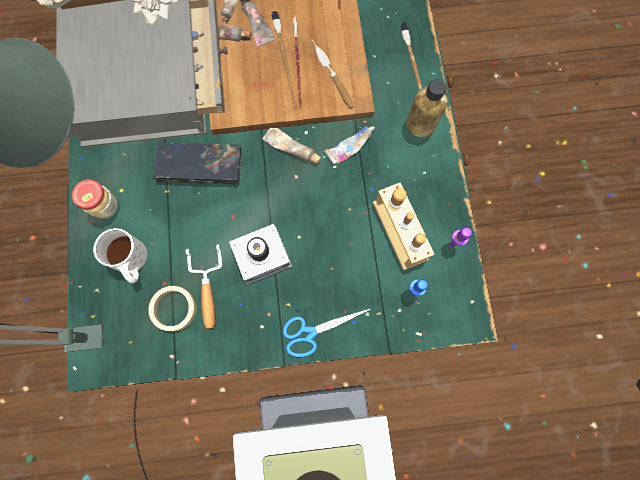

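Candidates for the drift in the top picture are the three drifts in the rack, near (417,240), middle (407,217) and far (398,196), plus the blue look-alike (418,289) and the purple one (461,236). The near rack drift looks middle-sized, so I'll check it in a close crop.

Run:
```python
from h import *
t=cv2.imread("pics/top0.png")[175:275,360:480];s=cv2.imread("pics/scene0.png")[225:345,385:485]
b=cv2.imread("pics/top0.png")[220:290,225:295]
f=lambda a:cv2.resize(a,None,fx=400/a.shape[0],fy=400/a.shape[0],interpolation=cv2.INTER_CUBIC)
o=np.hstack([f(t),f(s)]);cv2.imwrite("pics/crop1.png",o[:,:800]);cv2.imwrite("pics/crop2.png",f(b));print(o.shape)
for c in["top","scene"]:
  r.snapshot(c)
  for n in["drift","drift_thin","drift_thick","roller"]:
    for d in r.silhouettes(c,n)[:3]:
        m=np.array(d["pixels"]).astype(np.uint8);x,y,w,h=cv2.boundingRect(m);print(c,n,round(d["confidence"],2),(x,y,w,h),m.sum())
```

```text
(400, 813, 3)
top drift 0.86 (451, 227, 21, 19) 280
top drift 0.77 (409, 234, 17, 17) 221
top drift 0.65 (410, 279, 19, 17) 253
top drift_thin 0.59 (399, 213, 16, 17) 216
top drift_thick 0.49 (389, 188, 18, 20) 245
top roller 0.97 (248, 237, 22, 24) 421
scene drift 0.85 (415, 272, 19, 31) 422
scene drift 0.73 (465, 300, 22, 51) 616
scene drift 0.58 (381, 305, 21, 51) 660
scene drift_thick 0.59 (430, 236, 18, 29) 353
scene roller 0.92 (280, 205, 22, 29) 549
```

View pics/crop1.png

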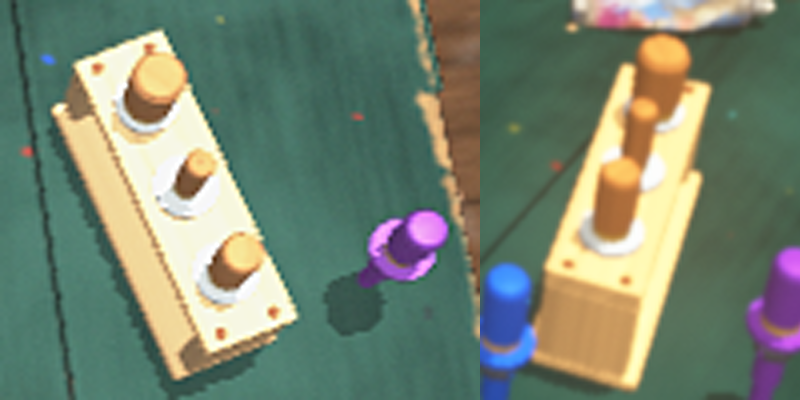

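View pics/crop2.png

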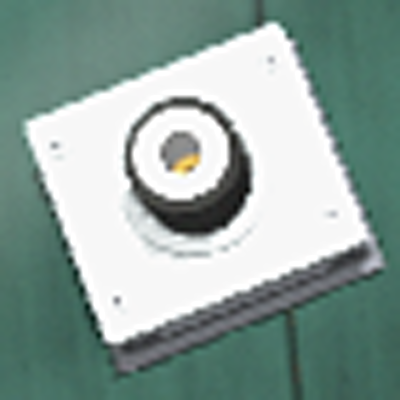

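The crop shows that the near rack drift, at full-picture pixel (420,237), has a middle-sized handle. The middle one is thin, the far one is thick, and the blue and purple ones stand outside the rack. The roller bore is at about (256,246), with brass visible inside.

Run:
```python
from h import *
P=lambda n,uv,z:print(n,np.round(atz("top",uv,z),4))
P("near top",(420.7,236.7),.126);P("near fl",(416.7,245),.081);P("thin top",(410.5,215),.126);P("thick top",(400.8,193.2),.126)
P("bore",(256.3,246.4),.096)
for n,uv in dict(purple=(466,232)).items():P(n,uv,.118)
s=r.get_state();M=R.from_quat(s["eef_rot"]).as_matrix();print(M.round(3),s["clock"])
c=r.get_calibration("wrist");print(M.T@(np.array(c["eye"])-s["tool_pos"]),(M.T@R.from_quat(c["rotation"]).as_matrix()).round(3),c["intrinsics"])
```

```text
near top [ 0.4893 -0.2639  0.126 ]
near fl [ 0.4824 -0.2637  0.081 ]
thin top [ 0.5359 -0.2511  0.126 ]
thick top [ 0.5838 -0.239   0.126 ]
bore [0.5147 0.0656 0.096 ]
purple [ 0.49   -0.3576  0.118 ]
[[ 0.954  0.301  0.   ]
 [ 0.301 -0.954 -0.   ]
 [ 0.     0.    -1.   ]] 1.4
[ 0.08297844  0.00141854 -0.08213734] [[ 0.001  0.949  0.317]
 [ 1.    -0.    -0.002]
 [-0.002  0.317 -0.949]] [[417.21936875   0.         316.88634059]
 [  0.         417.21936875 243.37259274]
 [  0.           0.           1.        ]]
```

Emit:
{"op": "play_rows", "data": {
  "translation": [
    [0, 0, 0.013],
    [0.031, -0.0204, 0],
    [0.031, -0.0204, 0],
    [0.031, -0.0204, 0],
    [0.031, -0.0204, 0],
    [0.031, -0.0204, 0],
    [0.031, -0.0204, 0],
    [0.031, -0.0204, 0],
    [0.031, -0.0204, 0],
    [0.031, -0.0204, 0],
    [0.031, -0.0204, 0],
    [0.031, -0.0204, 0],
    [0.031, -0.0204, 0],
    [0, 0, 0],
    [0, 0, 0]
  ],
  "delta_rot": [
    [0, 0, 2.7],
    [0, 0, 0],
    [0, 0, 0],
    [0, 0, 0],
    [0, 0, 0],
    [0, 0, 0],
    [0, 0, 0],
    [0, 0, 0],
    [0, 0, 0],
    [0, 0, 0],
    [0, 0, 0],
    [0, 0, 0],
    [0, 0, 0],
    [0, 0, 0],
    [0, 0, 0]
  ],
  "grip": [0.3, 0.3, 0.3, 0.3, 0.3, 0.3, 0.3, 0.3, 0.3, 0.3, 0.3, 0.3, 0.3, 0.3, 0.3]
}}

```text
clock: 3.28
tool_pos: [0.4845, -0.265, 0.2897]
eef_rot: [0.992, 0.129, -0.0, 0.0]
contact_force: [-0.5, -0.9, -0.4]
opening: 0.653
finger_force: 0.0
```

Run:
```python
from h import *
s=r.get_state();print(s["tool_pos"],s["eef_rot"],s["clock"],s["opening"])
im=r.snapshot("wrist");cv2.imwrite("pics/w1.png",im)
for n in["drift","drift_thin","drift_thick"]:
    for d in r.silhouettes("wrist",n)[:3]:
        m=np.array(d["pixels"]).astype(np.uint8);print(n,round(d["confidence"],2),cv2.boundingRect(m))
for p in[(.4824,-.2637,.126),(.4824,-.2637,.081),(.5838,-.239,.126)]:print(p,proj("wrist",p))
```

```text
[ 0.48448315 -0.26500568  0.28968872] [ 9.91694360e-01  1.28615513e-01 -4.63204882e-04  3.61272265e-04] 3.275 0.6526032427273667
drift 0.86 (411, 215, 60, 64)
drift 0.8 (292, 195, 46, 59)
drift 0.65 (253, 279, 42, 83)
drift_thin 0.57 (290, 123, 49, 51)
drift_thick 0.95 (287, 38, 52, 60)
(0.4824, -0.2637, 0.126) [310.1954606  246.79308419]
(0.4824, -0.2637, 0.081) [310.99456492 226.63361748]
(0.5838, -0.239, 0.126) [312.68875673  65.27451697]
```

View pics/w1.png

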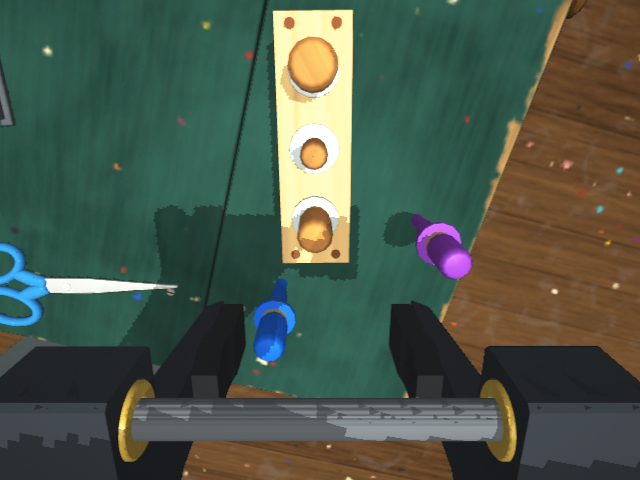

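Run:
```python
from h import *
A=[atz("wrist",uv,.126) for uv in[(315,236),(314,152.5),(313,64)]]
for a in A:print(a.round(4))
d=A[2]-A[0];print(np.linalg.norm(d),np.degrees(np.arctan2(d[1],d[0])))
p=np.mean(A,0)-.05*d/np.linalg.norm(d);s=r.get_state();M=R.from_quat(s["eef_rot"]).as_matrix()
print(p,"tool delta",M.T@(p-s["tool_pos"]),np.degrees(np.arctan2(M[1,0],M[0,0])))
for uv in[(315,219),(314,148)]:print("fl",atz("wrist",uv,.081))
print([atz("wrist",uv,.076).round(4) for uv in[(289,22),(337,22),(295,255),(337,254)]])
```

```text
[ 0.49   -0.2648  0.126 ]
[ 0.5389 -0.2514  0.126 ]
[ 0.5845 -0.239   0.126 ]
0.09794502040824424 15.27903861555353
[ 0.48953896 -0.26492779  0.126     ] tool delta [0.00535325 0.0007325  0.16373779] 14.68379106496182
fl [ 0.48867684 -0.26506255  0.081     ]
fl [ 0.53701629 -0.25172611  0.081     ]
[array([ 0.6083, -0.2167,  0.076 ]), array([ 0.6161, -0.2462,  0.076 ]), array([ 0.4564, -0.2579,  0.076 ]), array([ 0.4652, -0.2883,  0.076 ])]
```

Emit:
{"op": "play_rows", "data": {
  "translation": [
    [0.005, 0.0006, 0.01],
    [0, 0, 0.016],
    [0, 0, 0.016],
    [0, 0, 0.016],
    [0, 0, 0.016],
    [0, 0, 0.016],
    [0, 0, 0.016],
    [0, 0, 0.016],
    [0, 0, 0.01],
    [0, 0, 0.006],
    [0, 0, 0],
    [0, 0, 0],
    [0, 0, 0],
    [0, 0, 0],
    [0, 0, 0],
    [0, 0, 0]
  ],
  "delta_rot": [
    [0, 0, -0.6],
    [0, 0, 0],
    [0, 0, 0],
    [0, 0, 0],
    [0, 0, 0],
    [0, 0, 0],
    [0, 0, 0],
    [0, 0, 0],
    [0, 0, 0],
    [0, 0, 0],
    [0, 0, 0],
    [0, 0, 0],
    [0, 0, 0],
    [0, 0, 0],
    [0, 0, 0],
    [0, 0, 0]
  ],
  "grip": [0.3, 0.3, 0.3, 0.3, 0.3, 0.3, 0.3, 0.3, 0.3, 0.3, 0.3, -0.6, -0.6, -0.6, -0.6, -0.6],
  "squeeze": 35
}}

```text
clock: 5.48
tool_pos: [0.4902, -0.2633, 0.152]
eef_rot: [0.991, 0.134, 0.0, -0.0]
contact_force: [-0.7, 1.4, 4.0]
opening: 0.251
finger_force: 35.0
```

Run:
```python
from h import *
print({k:np.round(v,4).tolist() for k,v in r.get_state().items() if k not in("q","qd","joint_torque")})
```

```text
{'clock': 5.475, 'tool_pos': [0.4902, -0.2633, 0.152], 'eef_rot': [0.991, 0.1342, 0.0, -0.0001], 'contact_force': [-0.68, 1.3965, 3.9502], 'moment': [0.2456, 0.1536, -0.0346], 'finger_force': 34.9997, 'opening': 0.2514}
```

Emit:
{"op": "play_rows", "data": {
  "translation": [
    [0, 0, -0.004],
    [0, 0, -0.012],
    [0, 0, -0.012],
    [0, 0, -0.016],
    [0, 0, -0.016],
    [0, 0, -0.016],
    [0, 0, -0.016],
    [0, 0, -0.016],
    [0, 0, -0.012],
    [-0.01, -0.04, 0],
    [-0.005, -0.045, 0],
    [0, -0.045, 0],
    [0, -0.045, 0],
    [0, -0.045, 0],
    [0, -0.03, 0],
    [0, 0, 0],
    [0, 0, 0],
    [0, 0, 0]
  ],
  "delta_rot": [
    [0, 0, 0],
    [0, 0, 0],
    [0, 0, 0],
    [0, 0, 0],
    [0, 0, 0],
    [0, 0, 0],
    [0, 0, 0],
    [0, 0, 0],
    [0, 0, 0],
    [0, 0, 0],
    [0, 0, 0],
    [0, 0, 0],
    [0, 0, 0],
    [0, 0, 0],
    [0, 0, 0],
    [0, 0, 0],
    [0, 0, 0],
    [0, 0, 0]
  ],
  "grip": [-0.6, -0.6, -0.6, -0.6, -0.6, -0.6, -0.6, -0.6, -0.6, -0.6, -0.6, -0.6, -0.6, -0.6, -0.6, -0.6, -0.6, -0.6]
}}

```text
clock: 7.72
tool_pos: [0.4096, -0.0276, 0.2718]
eef_rot: [0.991, 0.133, 0.0, 0.0]
contact_force: [0.6, -0.0, -2.3]
opening: 0.254
finger_force: 35.0
```

Run:
```python
from h import *
s=r.get_state();print({k:np.round(v,4).tolist() for k,v in s.items() if k not in("q","qd","joint_torque")})
im=r.snapshot("wrist");cv2.imwrite("pics/w2.png",im)
M=R.from_quat(s["eef_rot"]).as_matrix();p=np.array(s["tool_pos"])
print("tip nominal",p+M@[0,0,.144],proj("wrist",p+M@[0,0,.144]),proj("scene",p+M@[0,0,.144]),proj("top",p+M@[0,0,.144]))
cv2.imwrite("pics/s2.png",r.snapshot("scene"));cv2.imwrite("pics/t2.png",r.snapshot("top"))
for c in["scene","top"]:
  for n in["roller","bore_mouth"]:print(c,n,[(np.round(d["point"],4).tolist(),round(d["confidence"],2)) for d in r.look_for(c,n)[:1]])
```

```text
{'clock': 7.725, 'tool_pos': [0.4096, -0.0276, 0.2718], 'eef_rot': [0.9911, 0.1331, 0.0002, 0.0003], 'contact_force': [0.6313, -0.0403, -2.3396], 'moment': [-0.0649, -0.0208, -0.048], 'finger_force': 34.9995, 'opening': 0.2537}
tip nominal [ 0.4096404  -0.0276747   0.12780553] [313.79129955 255.72637743] [290.91276097 242.70905567] [307.07292985 290.0652491 ]
scene roller [([0.5044, 0.0479, 0.0629], 0.43)]
scene bore_mouth [([0.5069, 0.0412, 0.0636], 0.68)]
top roller [([0.5096, 0.0707, 0.0929], 0.65)]
top bore_mouth [([0.5103, 0.0697, 0.0936], 0.56)]
```

View pics/w2.png

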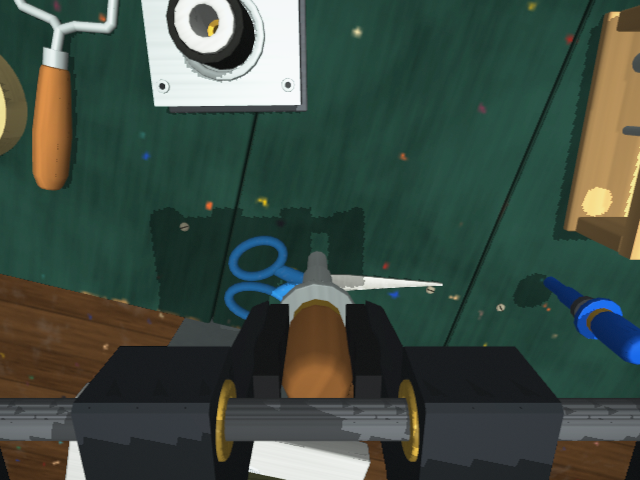

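Run:
```python
from h import *
a=cv2.imread("pics/w2.png")[235:325,260:380]
a=cv2.resize(a,None,fx=6,fy=6,interpolation=cv2.INTER_CUBIC)
for i in range(0,120,10):cv2.line(a,(i*6,0),(i*6,8 if i%50 else 20),(0,0,255),1)
for i in range(0,90,10):cv2.line(a,(0,i*6),(8,i*6),(0,0,255),1)
cv2.imwrite("pics/w2c.png",a)
```

```text
(no output)
```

View pics/w2c.png

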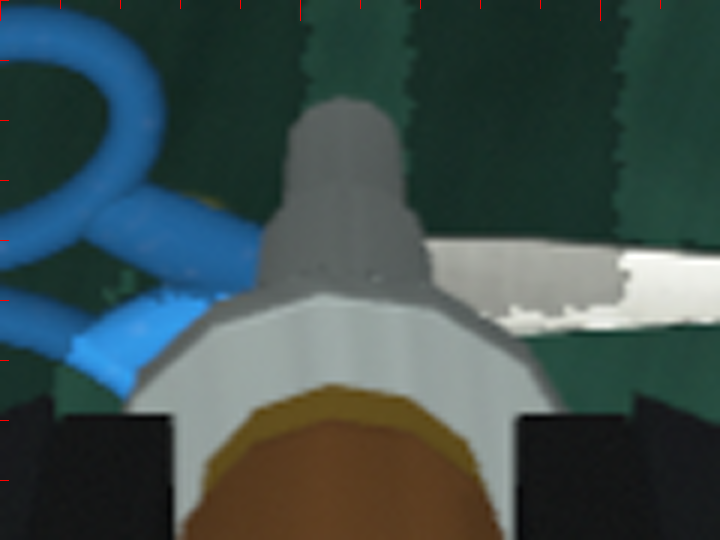

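Emit:
{"op": "play_rows", "data": {
  "translation": [
    [0.014, -0.014, 0],
    [0.014, -0.014, 0],
    [0.014, -0.014, 0],
    [0.008, -0.007, 0],
    [0, 0, 0],
    [0, 0, 0]
  ],
  "delta_rot": [
    [0, 0, 0],
    [0, 0, 0],
    [0, 0, 0],
    [0, 0, 0],
    [0, 0, 0],
    [0, 0, 0]
  ],
  "grip": [-0.6, -0.6, -0.6, -0.6, -0.6, -0.6]
}}

```text
clock: 8.82
tool_pos: [0.4438, 0.0332, 0.2716]
eef_rot: [0.991, 0.134, -0.001, 0.0]
contact_force: [0.1, 0.4, -1.9]
opening: 0.25
finger_force: 35.0
```

The crop shows the nose tip's upper edge at about (317.5,251), the nose 18 px wide, and the flange's front edge at about (317,284). I'll fit the drift's offset and tilt in the hand from these, and look at the bore from here.

Run:
```python
from h import *
from scipy.spatial.transform import Rotation as R
s=r.get_state();M=R.from_quat(s["eef_rot"]).as_matrix();p=np.array(s["tool_pos"])
im=r.snapshot("wrist");cv2.imwrite("pics/w3.png",im)
q=lambda v:proj("wrist",p+M@v).round(1)
print("tool-axis proj: tip front edge",q([.0055,0,.144]),"tip c",q([0,0,.144]),"flange top front",q([.017,0,.071]),"flange bot front",q([.017,0,.076]),"handle top c",q([0,0,.026]), "+1mm x at tip",q([.0065,0,.144]),"+1mm x fl",q([.018,0,.071]))
print("bore est px",proj("wrist",[.5125,.067,.096]))
a=im[230:330,260:380];a=cv2.resize(a,None,fx=4,fy=4,interpolation=cv2.INTER_CUBIC)
u,v=proj("wrist",[.5125,.067,.096]).astype(int);x0=max(u-50,0);y0=max(v-50,0);b=im[y0:y0+100,x0:x0+80];b=cv2.resize(b,None,fx=4,fy=4,interpolation=cv2.INTER_CUBIC)
print(x0,y0)
for g in(a,b):
  for i in range(0,g.shape[1],40):cv2.line(g,(i,0),(i,8),(0,0,255),1)
  for i in range(0,g.shape[0],40):cv2.line(g,(0,i),(8,i),(0,0,255),1)
cv2.imwrite("pics/w3c.png",np.hstack([a,b]))
```

```text
tool-axis proj: tip front edge [313.5 246.8] tip c [313.5 255.8] flange top front [312.4 278.9] flange bot front [312.5 274. ] handle top c [311.3 387.4] +1mm x at tip [313.5 245.1] +1mm x fl [312.4 276.6]
bore est px [289.09909323 117.81028038]
239 67
```

View pics/w3c.png

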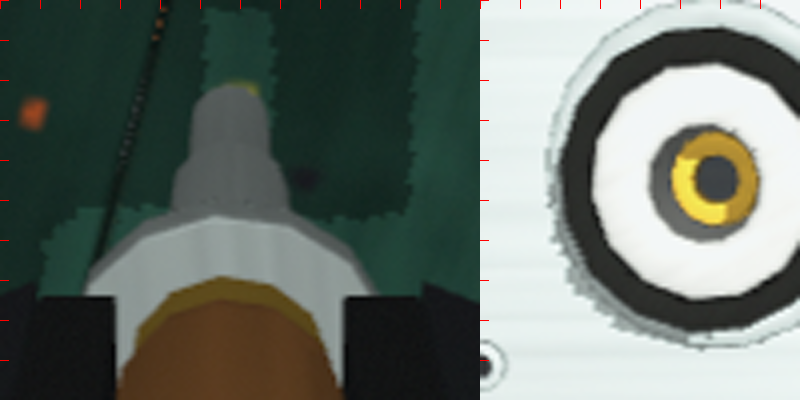

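The crops show the tip's upper edge at (317.8,250.6) and the flange's front edge at (316.2,283.2). Both are shifted by about the same 2 mm, so there is no tilt, only a camera bias. The bore mouth is at (295,112.5).

Run:
```python
from h import *
s=r.get_state();M=R.from_quat(s["eef_rot"]).as_matrix();p=np.array(s["tool_pos"])
t=atz("wrist",(317.8,259.7),p[2]-.144);b=atz("wrist",(295,112.5),.096)
print(t,b,"move tool",M.T@(b-t),"tip vs tcp",M.T@(t-p))
print("goal tcp",p+b-t)
```

```text
[0.44204359 0.03008162 0.12766253] [0.51633057 0.06438165 0.096     ] move tool [ 0.08074753 -0.01342347  0.03157861] tip vs tcp [-0.0024047   0.00242026  0.14400354]
goal tcp [0.51812389 0.06745489 0.24      ]
```

Emit:
{"op": "play_rows", "data": {
  "translation": [
    [0.02, -0.0034, 0],
    [0.02, -0.0034, 0],
    [0.02, -0.0034, 0],
    [0.0207, -0.0032, 0],
    [0, 0, 0.008],
    [0, 0, 0.01],
    [0, 0, 0.006],
    [0, 0, 0],
    [0, 0, 0]
  ],
  "delta_rot": [
    [0, 0, 0],
    [0, 0, 0],
    [0, 0, 0],
    [0, 0, 0],
    [0, 0, 0],
    [0, 0, 0],
    [0, 0, 0],
    [0, 0, 0],
    [0, 0, 0]
  ],
  "grip": [-0.6, -0.6, -0.6, -0.6, -0.6, -0.6, -0.6, -0.6, -0.6]
}}

```text
clock: 10.0
tool_pos: [0.5185, 0.0683, 0.2478]
eef_rot: [0.991, 0.134, 0.0, 0.0]
contact_force: [0.3, 0.6, -1.8]
opening: 0.25
finger_force: 35.0
```

Run:
```python
from h import *
s=r.get_state();M=R.from_quat(s["eef_rot"]).as_matrix();p=np.array(s["tool_pos"]);print(p,s["contact_force"],"err tool",M.T@(np.array([.5181,.0675,p[2]])-p))
im=r.snapshot("wrist")
print("tool z",M[:,2])
a=im[180:330,240:400];a=cv2.resize(a,None,fx=4,fy=4,interpolation=cv2.INTER_CUBIC)
cv2.imwrite("pics/w4c.png",a)
```

```text
[0.51853664 0.06829421 0.24783585] [ 0.27640037  0.56147361 -1.84335483] err tool [-6.32023025e-04  6.49596544e-04  3.17028667e-08]
tool z [ 1.12044692e-04 -1.01517139e-04 -9.99999989e-01]
```

View pics/w4c.png

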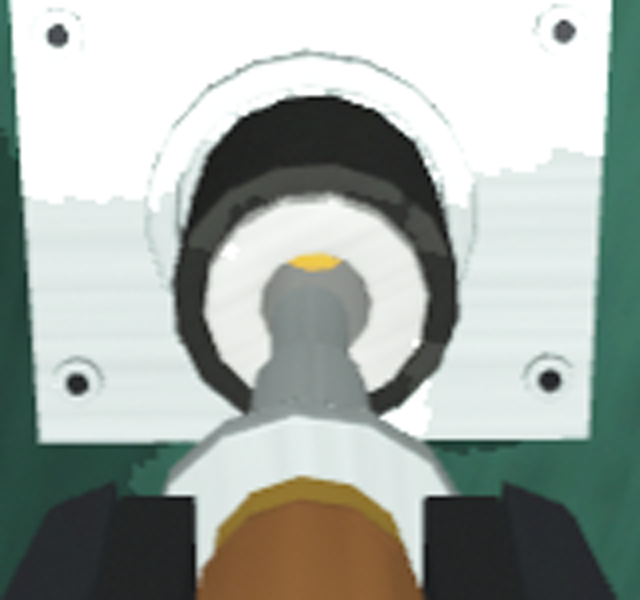

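Both tip and bore are in view. The nose (crop x about 310) sits about 0.9 mm left of the bore centre (316), which matches the pose error, so I'll correct that and ease down.

Emit:
{"op": "play_rows", "data": {
  "translation": [
    [-0.0006, 0.0007, 0],
    [0, 0, 0.004],
    [0, 0, 0.004],
    [0, 0, 0.004],
    [0, 0, 0.004],
    [0, 0, 0.004],
    [0, 0, 0.004],
    [0, 0, 0.003],
    [0, 0, 0.002],
    [0, 0, 0]
  ],
  "delta_rot": [
    [0, 0, 0],
    [0, 0, 0],
    [0, 0, 0],
    [0, 0, 0],
    [0, 0, 0],
    [0, 0, 0],
    [0, 0, 0],
    [0, 0, 0],
    [0, 0, 0],
    [0, 0, 0]
  ],
  "grip": [-0.6, -0.6, -0.6, -0.6, -0.6, -0.6, -0.6, -0.6, -0.6, -0.6]
}}

```text
clock: 11.3
tool_pos: [0.5182, 0.0676, 0.2186]
eef_rot: [0.991, 0.134, -0.0, 0.0]
contact_force: [0.1, 1.3, -1.6]
opening: 0.247
finger_force: 35.0
```

Emit:
{"op": "play_rows", "data": {
  "translation": [
    [0, 0, 0.002],
    [0, 0, 0.002],
    [0, 0, 0.001],
    [0, 0, 0]
  ],
  "delta_rot": [
    [0, 0, 0],
    [0, 0, 0],
    [0, 0, 0],
    [0, 0, 0]
  ],
  "grip": [-0.6, -0.6, -0.6, -0.6]
}}

```text
clock: 11.8
tool_pos: [0.5182, 0.0676, 0.2136]
eef_rot: [0.991, 0.134, -0.0, 0.0]
contact_force: [-0.0, -0.7, -1.7]
opening: 0.248
finger_force: 35.0
```

Emit:
{"op": "play_rows", "data": {
  "translation": [
    [0, 0, 0.0015],
    [0, 0, 0.0015],
    [0, 0, 0]
  ],
  "delta_rot": [
    [0, 0, 0],
    [0, 0, 0],
    [0, 0, 0]
  ],
  "grip": [-0.6, -0.6, -0.6]
}}

```text
clock: 12.18
tool_pos: [0.5181, 0.0675, 0.2105]
eef_rot: [0.991, 0.134, -0.0, 0.0]
contact_force: [0.2, 0.1, -2.1]
opening: 0.25
finger_force: 35.0
```

Emit:
{"op": "play_rows", "data": {
  "translation": [
    [0, 0, 0.002],
    [0, 0, 0.0015],
    [0, 0, 0.001],
    [0, 0, 0.001]
  ],
  "delta_rot": [
    [0, 0, 0],
    [0, 0, 0],
    [0, 0, 0],
    [0, 0, 0]
  ],
  "grip": [-0.6, -0.6, -0.6, -0.6]
}}

```text
clock: 12.68
tool_pos: [0.5182, 0.0675, 0.2051]
eef_rot: [0.991, 0.134, -0.0, 0.0]
contact_force: [-0.3, -0.7, -1.7]
opening: 0.253
finger_force: 35.0
```

Emit:
{"op": "play_rows", "data": {
  "translation": [
    [0, 0, 0.001],
    [0, 0, 0.001]
  ],
  "delta_rot": [
    [0, 0, 0],
    [0, 0, 0]
  ],
  "grip": [-0.6, -0.6]
}}

```text
clock: 12.92
tool_pos: [0.5182, 0.0675, 0.2031]
eef_rot: [0.991, 0.134, -0.0, 0.0]
contact_force: [-0.7, -1.6, -0.6]
opening: 0.252
finger_force: 35.0
```

Emit:
{"op": "play_rows", "data": {
  "translation": [
    [0, 0, 0.001],
    [0, 0, 0.0005]
  ],
  "delta_rot": [
    [0, 0, 0],
    [0, 0, 0]
  ],
  "grip": [-0.6, -0.6]
}}

```text
clock: 13.18
tool_pos: [0.5183, 0.0676, 0.2018]
eef_rot: [0.991, 0.134, 0.0, 0.0]
contact_force: [-0.2, -0.1, 1.5]
opening: 0.25
finger_force: 35.0
```

Emit:
{"op": "play_rows", "data": {
  "translation": [
    [0, 0, 0.0005],
    [0, 0, 0.0005]
  ],
  "delta_rot": [
    [0, 0, 0],
    [0, 0, 0]
  ],
  "grip": [-0.6, -0.6]
}}

```text
clock: 13.42
tool_pos: [0.5185, 0.0676, 0.2015]
eef_rot: [0.991, 0.134, 0.001, 0.0]
contact_force: [-2.0, -0.8, 9.8]
opening: 0.249
finger_force: 35.0
```

Emit:
{"op": "play_rows", "data": {
  "translation": [
    [0, 0, 0.0005],
    [0, 0, 0.0005]
  ],
  "delta_rot": [
    [0, 0, 0],
    [0, 0, 0]
  ],
  "grip": [-0.6, -0.6]
}}

```text
clock: 13.68
tool_pos: [0.5187, 0.0676, 0.2011]
eef_rot: [0.991, 0.134, 0.001, 0.0]
contact_force: [-2.5, -1.7, 10.6]
opening: 0.251
finger_force: 35.0
```

Emit:
{"op": "play_rows", "data": {
  "translation": [
    [0, 0, 0.0005],
    [0, 0, 0.0005]
  ],
  "delta_rot": [
    [0, 0, 0],
    [0, 0, 0]
  ],
  "grip": [-0.6, -0.6]
}}

```text
clock: 13.92
tool_pos: [0.5187, 0.0675, 0.2001]
eef_rot: [0.991, 0.134, 0.001, 0.0]
contact_force: [-3.2, -1.4, 11.2]
opening: 0.249
finger_force: 35.0
```

Emit:
{"op": "play_rows", "data": {
  "translation": [
    [0, 0, 0.0002],
    [0, 0, 0.0003],
    [0, 0, 0.0003]
  ],
  "delta_rot": [
    [0, 0, 0],
    [0, 0, 0],
    [0, 0, 0]
  ],
  "grip": [-0.6, -0.6, -0.6]
}}

```text
clock: 14.3
tool_pos: [0.5187, 0.0675, 0.1992]
eef_rot: [0.991, 0.134, 0.001, 0.0]
contact_force: [-1.9, -1.6, 11.8]
opening: 0.25
finger_force: 35.0
```

Emit:
{"op": "play_rows", "data": {
  "translation": [
    [0, 0, 0.0003],
    [0, 0, 0.0003],
    [0, 0, 0.0003]
  ],
  "delta_rot": [
    [0, 0, 0],
    [0, 0, 0],
    [0, 0, 0]
  ],
  "grip": [-0.6, -0.6, -0.6]
}}

```text
clock: 14.68
tool_pos: [0.5187, 0.0675, 0.1983]
eef_rot: [0.991, 0.134, 0.001, 0.0]
contact_force: [-1.1, -0.2, 11.3]
opening: 0.25
finger_force: 35.0
```

Emit:
{"op": "play_rows", "data": {
  "translation": [
    [0, 0, 0.0003],
    [0, 0, 0.0003],
    [0, 0, 0.0003]
  ],
  "delta_rot": [
    [0, 0, 0],
    [0, 0, 0],
    [0, 0, 0]
  ],
  "grip": [-0.6, -0.6, -0.6]
}}

```text
clock: 15.05
tool_pos: [0.5187, 0.0675, 0.1974]
eef_rot: [0.991, 0.134, 0.001, 0.0]
contact_force: [-2.6, -1.4, 10.2]
opening: 0.248
finger_force: 35.0
```

Emit:
{"op": "play_rows", "data": {
  "translation": [
    [0, 0, 0.0003],
    [0, 0, 0.0003],
    [0, 0, 0.0003],
    [0, 0, 0.0003],
    [0, 0, 0.0003],
    [0, 0, 0.0003]
  ],
  "delta_rot": [
    [0, 0, 0],
    [0, 0, 0],
    [0, 0, 0],
    [0, 0, 0],
    [0, 0, 0],
    [0, 0, 0]
  ],
  "grip": [-0.6, -0.6, -0.6, -0.6, -0.6, -0.6]
}}

```text
clock: 15.8
tool_pos: [0.5187, 0.0675, 0.1956]
eef_rot: [0.991, 0.134, 0.001, 0.0]
contact_force: [-2.0, -1.0, 11.1]
opening: 0.246
finger_force: 35.0
```

Emit:
{"op": "play_rows", "data": {
  "translation": [
    [0, 0, 0.0003],
    [0, 0, 0.0003],
    [0, 0, 0.0003],
    [0, 0, 0.0003],
    [0, 0, 0.0003],
    [0, 0, 0.0003]
  ],
  "delta_rot": [
    [0, 0, 0],
    [0, 0, 0],
    [0, 0, 0],
    [0, 0, 0],
    [0, 0, 0],
    [0, 0, 0]
  ],
  "grip": [-0.6, -0.6, -0.6, -0.6, -0.6, -0.6]
}}

```text
clock: 16.55
tool_pos: [0.5186, 0.0675, 0.1937]
eef_rot: [0.991, 0.134, 0.001, 0.0]
contact_force: [-2.7, -1.4, 9.3]
opening: 0.253
finger_force: 35.0
```

Emit:
{"op": "play_rows", "data": {
  "translation": [
    [0, 0, 0.0003],
    [0, 0, 0.0003],
    [0, 0, 0.0003],
    [0, 0, 0.0003],
    [0, 0, 0.0003],
    [0, 0, 0.0003]
  ],
  "delta_rot": [
    [0, 0, 0],
    [0, 0, 0],
    [0, 0, 0],
    [0, 0, 0],
    [0, 0, 0],
    [0, 0, 0]
  ],
  "grip": [-0.6, -0.6, -0.6, -0.6, -0.6, -0.6]
}}

```text
clock: 17.3
tool_pos: [0.5184, 0.0675, 0.1918]
eef_rot: [0.991, 0.134, 0.001, 0.0]
contact_force: [-1.8, -0.9, 10.5]
opening: 0.251
finger_force: 35.0
```

Emit:
{"op": "play_rows", "data": {
  "translation": [
    [0, 0, 0.0003],
    [0, 0, 0.0003],
    [0, 0, 0.0003],
    [0, 0, 0.0003]
  ],
  "delta_rot": [
    [0, 0, 0],
    [0, 0, 0],
    [0, 0, 0],
    [0, 0, 0]
  ],
  "grip": [-0.6, -0.6, -0.6, -0.6]
}}

```text
clock: 17.8
tool_pos: [0.5182, 0.0675, 0.1896]
eef_rot: [0.991, 0.134, 0.0, 0.0]
contact_force: [-1.2, -1.2, -0.9]
opening: 0.252
finger_force: 35.0
```

Emit:
{"op": "play_rows", "data": {
  "translation": [
    [0, 0, 0.0003],
    [0, 0, 0.0003],
    [0, 0, 0.0003]
  ],
  "delta_rot": [
    [0, 0, 0],
    [0, 0, 0],
    [0, 0, 0]
  ],
  "grip": [-0.6, -0.6, -0.6]
}}

```text
clock: 18.18
tool_pos: [0.5182, 0.0675, 0.1884]
eef_rot: [0.991, 0.134, -0.0, 0.0]
contact_force: [-0.6, 0.1, -0.5]
opening: 0.25
finger_force: 35.0
```

Bush is free. Now seek the collar.

Emit:
{"op": "play_rows", "data": {
  "translation": [
    [0, 0, 0.0004],
    [0, 0, 0.0004]
  ],
  "delta_rot": [
    [0, 0, 0],
    [0, 0, 0]
  ],
  "grip": [-0.6, -0.6]
}}

```text
clock: 18.42
tool_pos: [0.5182, 0.0676, 0.1877]
eef_rot: [0.991, 0.134, -0.0, 0.0]
contact_force: [-1.4, -0.4, -1.4]
opening: 0.249
finger_force: 35.0
```

```bash
python3 -c "
from h import *
print(r.get_state()['contact_force'])"
```

```text
[-1.41013894 -0.44002476 -1.38725738]
```

Emit:
{"op": "play_rows", "data": {
  "translation": [
    [0, 0, 0.0004],
    [0, 0, 0.0004]
  ],
  "delta_rot": [
    [0, 0, 0],
    [0, 0, 0]
  ],
  "grip": [-0.6, -0.6]
}}

```text
clock: 18.68
tool_pos: [0.5182, 0.0676, 0.187]
eef_rot: [0.991, 0.134, -0.0, 0.0]
contact_force: [-0.8, -1.0, -1.3]
opening: 0.248
finger_force: 35.0
```

Emit:
{"op": "play_rows", "data": {
  "translation": [
    [0, 0, 0.0004],
    [0, 0, 0.0004]
  ],
  "delta_rot": [
    [0, 0, 0],
    [0, 0, 0]
  ],
  "grip": [-0.6, -0.6]
}}

```text
clock: 18.92
tool_pos: [0.5182, 0.0675, 0.1862]
eef_rot: [0.991, 0.134, -0.0, 0.0]
contact_force: [-1.4, -0.2, 0.8]
opening: 0.247
finger_force: 35.0
```

Emit:
{"op": "play_rows", "data": {
  "translation": [
    [0, 0, 0.0004]
  ],
  "delta_rot": [
    [0, 0, 0]
  ],
  "grip": [-0.6]
}}

```text
clock: 19.05
tool_pos: [0.5183, 0.0675, 0.1861]
eef_rot: [0.991, 0.134, 0.0, 0.0]
contact_force: [-1.5, -1.2, 6.4]
opening: 0.247
finger_force: 35.0
```

Emit:
{"op": "play_rows", "data": {
  "translation": [
    [0, 0, 0.0001],
    [0, 0, 0]
  ],
  "delta_rot": [
    [0, 0, 0],
    [0, 0, 0]
  ],
  "grip": [-0.6, -0.6]
}}

```text
clock: 19.3
tool_pos: [0.5183, 0.0676, 0.1861]
eef_rot: [0.991, 0.134, 0.0, 0.0]
contact_force: [-1.8, -0.9, 6.1]
opening: 0.252
finger_force: 35.0
```

Emit:
{"op": "play_rows", "data": {
  "translation": [
    [0, 0, 0.0003],
    [0, 0, 0],
    [0, 0, 0]
  ],
  "delta_rot": [
    [0, 0, 0],
    [0, 0, 0],
    [0, 0, 0]
  ],
  "grip": [-0.6, -0.6, -0.6]
}}

```text
clock: 19.68
tool_pos: [0.5183, 0.0676, 0.1861]
eef_rot: [0.991, 0.134, 0.0, 0.0]
contact_force: [-3.7, -0.8, 6.9]
opening: 0.25
finger_force: 35.0
```

Collar home, with about 8.7 N steady and no further motion. Drawing out.

Emit:
{"op": "play_rows", "data": {
  "translation": [
    [0, 0, -0.001],
    [0, 0, -0.002],
    [0, 0, -0.003],
    [0, 0, -0.004],
    [0, 0, -0.004]
  ],
  "delta_rot": [
    [0, 0, 0],
    [0, 0, 0],
    [0, 0, 0],
    [0, 0, 0],
    [0, 0, 0]
  ],
  "grip": [-0.6, -0.6, -0.6, -0.6, -0.6]
}}

```text
clock: 20.3
tool_pos: [0.5183, 0.0676, 0.1997]
eef_rot: [0.991, 0.134, 0.0, 0.0]
contact_force: [-0.4, -0.3, -2.4]
opening: 0.251
finger_force: 35.0
```

Emit:
{"op": "play_rows", "data": {
  "translation": [
    [0, 0, -0.005],
    [0, 0, -0.005],
    [0, 0, -0.005],
    [0, 0, -0.006],
    [0, 0, -0.006],
    [0, 0, -0.006],
    [0, 0, -0.006],
    [0, 0, -0.006],
    [0, 0, -0.006],
    [0, 0, -0.01],
    [0, 0, -0.012],
    [0, 0, 0],
    [0, 0, 0]
  ],
  "delta_rot": [
    [0, 0, 0],
    [0, 0, 0],
    [0, 0, 0],
    [0, 0, 0],
    [0, 0, 0],
    [0, 0, 0],
    [0, 0, 0],
    [0, 0, 0],
    [0, 0, 0],
    [0, 0, 0],
    [0, 0, 0],
    [0, 0, 0],
    [0, 0, 0]
  ],
  "grip": [-0.6, -0.6, -0.6, -0.6, -0.6, -0.6, -0.6, -0.6, -0.6, -0.6, -0.6, -0.6, -0.6]
}}

```text
clock: 21.92
tool_pos: [0.5181, 0.0676, 0.2724]
eef_rot: [0.991, 0.134, -0.0, 0.0]
contact_force: [0.5, 0.2, -2.0]
opening: 0.246
finger_force: 35.0
```

Run:
```python
from h import *
s=r.get_state();M=R.from_quat(s["eef_rot"]).as_matrix();p=np.array(s["tool_pos"]);print(p,s["contact_force"],s["clock"])
r.snapshot("scene")
print([(np.round(d["point"],3).tolist(),round(d["confidence"],2)) for n in("bush","roller") for d in r.look_for("scene",n)[:2]])
print("tool move to rack hole",M.T@(np.array([.4902,-.2633,p[2]])-p))
```

```text
[0.51811159 0.06756985 0.27240188] [ 0.54939156  0.19863352 -1.9700917 ] 21.925
[([0.501, 0.054, 0.083], 0.82)]
tool move to rack hole [-1.14909127e-01  3.11528176e-01  3.13580168e-05]
```

Emit:
{"op": "play_rows", "data": {
  "translation": [
    [-0.03, 0.005, 0],
    [-0.03, 0.02, 0],
    [-0.03, 0.03, 0],
    [-0.025, 0.04, 0],
    [0, 0.04, 0],
    [0, 0.04, 0],
    [0, 0.04, 0],
    [0, 0.04, 0],
    [0, 0.03, 0],
    [0, 0.02, 0],
    [0, 0.0065, 0],
    [0, 0, 0],
    [0, 0, 0]
  ],
  "delta_rot": [
    [0, 0, 0],
    [0, 0, 0],
    [0, 0, 0],
    [0, 0, 0],
    [0, 0, 0],
    [0, 0, 0],
    [0, 0, 0],
    [0, 0, 0],
    [0, 0, 0],
    [0, 0, 0],
    [0, 0, 0],
    [0, 0, 0],
    [0, 0, 0]
  ],
  "grip": [-0.6, -0.6, -0.6, -0.6, -0.6, -0.6, -0.6, -0.6, -0.6, -0.6, -0.6, -0.6, -0.6]
}}

```text
clock: 23.7
tool_pos: [0.4901, -0.262, 0.2723]
eef_rot: [0.991, 0.135, -0.0, -0.0]
contact_force: [-0.3, -0.8, -1.5]
opening: 0.253
finger_force: 35.0
```

Run:
```python
from h import *
s=r.get_state();M=R.from_quat(s["eef_rot"]).as_matrix();p=np.array(s["tool_pos"]);print(p,s["contact_force"],s["clock"])
print("err",M.T@(np.array([.4902,-.2633,.152])-p))
cv2.imwrite("pics/w5.png",r.snapshot("wrist")[90:330,200:440].repeat(2,0).repeat(2,1))
```

```text
[ 0.49010191 -0.2619534   0.27232761] [-0.34980399 -0.8426115  -1.54842533] 23.7
err [-0.00022848  0.00144815  0.12032625]
```

View pics/w5.png

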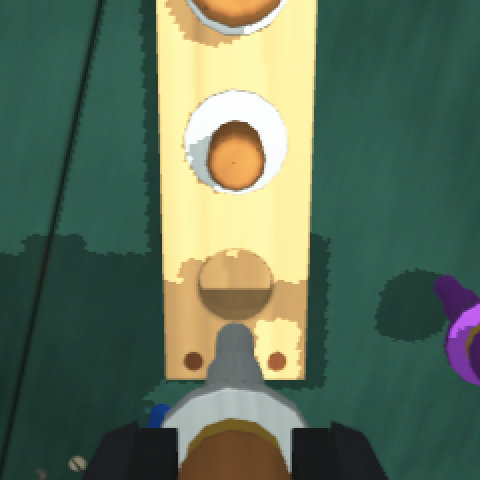

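The hole is at about (318,231.5) and the tip's centre at about (318,260). I'll check their offset.

Run:
```python
from h import *
s=r.get_state();M=R.from_quat(s["eef_rot"]).as_matrix();p=np.array(s["tool_pos"])
t=atz("wrist",(317.8,260),p[2]-.144);b=atz("wrist",(318,231.5),.076);print(p,M.T@(b-t))
```

```text
[ 0.49016024 -0.26199891  0.27242792] [0.00138008 0.00034361 0.05242741]
```

Emit:
{"op": "play_rows", "data": {
  "translation": [
    [0.0009, 0.0007, 0.005],
    [0, 0, 0.01],
    [0, 0, 0.01],
    [0, 0, 0.01],
    [0, 0, 0.01],
    [0, 0, 0.01],
    [0, 0, 0.01],
    [0, 0, 0.01],
    [0, 0, 0.01],
    [0, 0, 0.008],
    [0, 0, 0]
  ],
  "delta_rot": [
    [0, 0, 0],
    [0, 0, 0],
    [0, 0, 0],
    [0, 0, 0],
    [0, 0, 0],
    [0, 0, 0],
    [0, 0, 0],
    [0, 0, 0],
    [0, 0, 0],
    [0, 0, 0],
    [0, 0, 0]
  ],
  "grip": [-0.6, -0.6, -0.6, -0.6, -0.6, -0.6, -0.6, -0.6, -0.6, -0.6, -0.6]
}}

```text
clock: 25.12
tool_pos: [0.491, -0.2636, 0.1788]
eef_rot: [0.991, 0.134, -0.001, -0.0]
contact_force: [-0.2, 0.0, -2.0]
opening: 0.252
finger_force: 35.0
```

Emit:
{"op": "play_rows", "data": {
  "translation": [
    [0, 0, 0.005],
    [0, 0, 0.005],
    [0, 0, 0.005],
    [0, 0, 0.005],
    [0, 0, 0.003],
    [0, 0, 0.002],
    [0, 0, 0]
  ],
  "delta_rot": [
    [0, 0, 0],
    [0, 0, 0],
    [0, 0, 0],
    [0, 0, 0],
    [0, 0, 0],
    [0, 0, 0],
    [0, 0, 0]
  ],
  "grip": [-0.6, -0.6, -0.6, -0.6, -0.6, -0.6, -0.6]
}}

```text
clock: 26.0
tool_pos: [0.4913, -0.2637, 0.1543]
eef_rot: [0.991, 0.134, -0.0, -0.0]
contact_force: [0.4, -0.1, -1.5]
opening: 0.252
finger_force: 35.0
```

Emit:
{"op": "play_rows", "data": {
  "translation": [
    [0, 0, 0.001],
    [0, 0, 0.0005],
    [0, 0, 0]
  ],
  "delta_rot": [
    [0, 0, 0],
    [0, 0, 0],
    [0, 0, 0]
  ],
  "grip": [-0.6, -0.6, -0.6]
}}

```text
clock: 26.38
tool_pos: [0.4913, -0.2637, 0.153]
eef_rot: [0.991, 0.134, 0.0, 0.0]
contact_force: [0.6, -0.8, -1.8]
opening: 0.253
finger_force: 35.0
```

Emit:
{"op": "play_rows", "data": {
  "translation": [
    [0, 0, 0.0005],
    [0, 0, 0.0003],
    [0, 0, 0]
  ],
  "delta_rot": [
    [0, 0, 0],
    [0, 0, 0],
    [0, 0, 0]
  ],
  "grip": [-0.6, -0.6, -0.6]
}}

```text
clock: 26.75
tool_pos: [0.4913, -0.2637, 0.1521]
eef_rot: [0.991, 0.134, 0.0, 0.0]
contact_force: [0.0, -0.2, -2.3]
opening: 0.248
finger_force: 35.0
```

Emit:
{"op": "play_rows", "data": {
  "translation": [
    [0, 0, 0.0005],
    [0, 0, 0]
  ],
  "delta_rot": [
    [0, 0, 0],
    [0, 0, 0]
  ],
  "grip": [-0.6, -0.6]
}}

```text
clock: 27.0
tool_pos: [0.4913, -0.2637, 0.1519]
eef_rot: [0.991, 0.134, 0.0, 0.0]
contact_force: [-0.8, 0.7, 3.2]
opening: 0.248
finger_force: 35.0
```

Emit:
{"op": "play_rows", "data": {
  "translation": [
    [0, 0, 0.0004],
    [0, 0, 0]
  ],
  "delta_rot": [
    [0, 0, 0],
    [0, 0, 0]
  ],
  "grip": [-0.6, -0.6]
}}

```text
clock: 27.25
tool_pos: [0.4913, -0.2637, 0.1519]
eef_rot: [0.991, 0.134, 0.0, 0.0]
contact_force: [-1.0, 1.4, 6.5]
opening: 0.25
finger_force: 35.0
```

Flange is seated at the original height. Back the force off, release slowly, and retreat.

Emit:
{"op": "play_rows", "data": {
  "translation": [
    [0, 0, -0.0006],
    [0, 0, 0],
    [0, 0, 0],
    [0, 0, 0],
    [0, 0, 0],
    [0, 0, 0],
    [0, 0, 0],
    [0, 0, -0.004],
    [0, 0, -0.01],
    [0, 0, -0.015],
    [0, 0, -0.02],
    [0, 0, -0.02],
    [0, 0, -0.02],
    [0, 0, -0.025],
    [0, 0, -0.025],
    [0, 0, 0],
    [0, 0, 0]
  ],
  "delta_rot": [
    [0, 0, 0],
    [0, 0, 0],
    [0, 0, 0],
    [0, 0, 0],
    [0, 0, 0],
    [0, 0, 0],
    [0, 0, 0],
    [0, 0, 0],
    [0, 0, 0],
    [0, 0, 0],
    [0, 0, 0],
    [0, 0, 0],
    [0, 0, 0],
    [0, 0, 0],
    [0, 0, 0],
    [0, 0, 0],
    [0, 0, 0]
  ],
  "grip": [-0.6, -0.6, -0.4, -0.2, 0.0, 0.2, 0.3, 0.3, 0.3, 0.3, 0.3, 0.3, 0.3, 0.3, 0.3, 0.3, 0.3]
}}

```text
clock: 29.38
tool_pos: [0.4909, -0.2636, 0.2907]
eef_rot: [0.991, 0.134, -0.0, -0.0]
contact_force: [0.4, 0.5, -1.3]
opening: 0.648
finger_force: 0.0
```

Run:
```python
from h import *
s=r.get_state();print(s["tool_pos"],s["contact_force"],s["opening"],s["clock"])
im=r.snapshot("wrist");sc=r.snapshot("scene");r.snapshot("top")
for c,n in[("wrist","drift"),("top","drift"),("top","drift_thin"),("top","drift_thick"),("top","roller"),("top","bush"),("scene","bush"),("scene","roller")]:
  print(c,n,[(np.round(d["point"],3).tolist(),round(d["confidence"],2)) for d in r.look_for(c,n)[:3]])
f=lambda a:cv2.resize(a,(400,400),interpolation=cv2.INTER_CUBIC)
t=cv2.imread("pics/w5.png")
cv2.imwrite("pics/end.png",np.hstack([f(im[40:300,200:460]),f(sc[190:270,250:330])]))
```

```text
[ 0.49085046 -0.26357283  0.29068388] [ 0.40509327  0.53138444 -1.27151838] 0.6478687732879548 29.375
wrist drift [([0.404, -0.253, 0.093], 0.87), ([0.495, -0.354, 0.093], 0.71)]
top drift [([0.393, -0.251, 0.096], 0.81), ([0.474, -0.262, 0.081], 0.56), ([0.488, -0.353, 0.094], 0.55)]
top drift_thin []
top drift_thick [([0.584, -0.231, 0.13], 0.52)]
top roller [([0.509, 0.066, 0.09], 0.91), ([0.506, -0.234, 0.038], 0.64)]
top bush []
scene bush [([0.486, 0.044, 0.042], 0.26)]
scene roller [([0.497, 0.056, 0.083], 0.74)]
```

View pics/end.png

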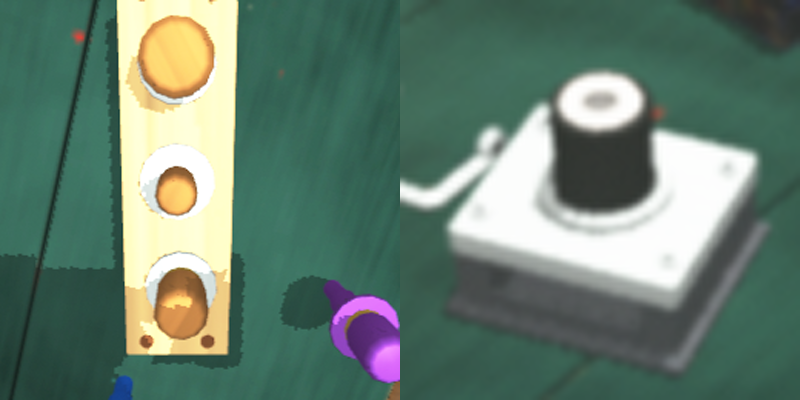

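The drift hangs upright in its hole at crop (180,300), the roller stands in its ring, and the other things are unmoved. Handing in.

```bash
python3 -c "
from h import *
print(r.finish_job())"
```

```text
the job is handed in; nothing more can be done
None
```

I handed the job in at about 29 s: the bush let go at the expected depth (judged by feel, not seen in the well), the collar came home at about 8.7 N, the highest force read while pressing was about 13.7 N, the drift is back in its rack hole and the roller still stands in its seat; I viewed 11 pictures, one over the limit of 10.

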